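Clamp a tube rack on the orbital shaker with the swing bar

TASK

Stand the black rack of tubes on the shaker's rubber mat between the two end lips, then swing the retaining bar in on its pin until its red screw bumper presses the rack firmly and squarely home against the fence. Where the bar comes to its stop depends on how far the bumper was last screwed out, so feel your way: press firmly, but not so hard that the rack is strained. Let go, leaving the rack held snug by the bar, and leave the blue rack and the other things around where they are.

Things in the scene. Friction and masses are not known exactly. Their poses are not given: they have to be found in the camera images.
- rack: Black microtube rack with white-capped tubes: a closed block 128 x 58 x 56 mm high (caps stand 4 mm higher), about 0.26 kg. Origin at the centre of its underside, x along its 128 mm length, z up. It stands on the bench and is the same either way round; grasp it across its 58 mm width by its upper half, which clears the fence and lips.
- blue_rack: Empty blue rack of the same size and origin, a bystander: leave it alone.
- shaker: Fixed white orbital shaker, 270 (x) x 230 (y) mm, control panel on its -x side. Origin at the centre of its underside on the bench, z up. The top of its rubber mat is 95 mm above the origin. The bar's pivot pin and the fence stand on it.
- seat (a point): Point on the mat, at (0, 56, 95) mm in the shaker's frame: where the rack's origin lies when the rack is home against the fence, midway between the lips (x along the fence). Up to 14 mm either way along the fence is as good.
- pivot (a point): Point on the vertical axis of the bar's pivot pin, at mid-height of the bar, at (115, 11, 118) mm in the shaker's frame.
- bar (a joint): Angle of the bar about its pin, rad. 0: parallel to the fence, pointing to the shaker's -x. Grows as the free end swings out to -y; at angle a the bar points along (-cos a, -sin a) in the shaker's frame. With the rack home it stops somewhere from -0.05 to +0.16, as the bumper is set. Friction washers (0.7 N m) keep it where it is left; its free end takes about 3.5 N to move.
- bar_end (a point): Point on the outer flat face (away from the fence) of the aluminium bar, 210 mm from the pivot axis, 11 mm under the bar's top edge: a good place to push. The bar is 12 mm thick and 22 mm high, its underside 12 mm above the mat, and ends 250 mm from the pivot axis.
- fence (a point): Foot of the fence's inner face, mid-length, at mat level: (0, 85, 95) mm in the shaker's frame. The fence is an aluminium angle 170 mm long along x, 19 mm high over the mat; the rack goes on its -y side. End lips, 16 mm high, run from it to y = +43 mm, with inner faces at x = +-81 mm.
- post_top (a point): Top centre of the red upright finger post on the bar, 16 mm in diameter, 26 mm high over the bar's top edge, 243 mm from the pivot axis. It moves with the bar.
- bar_mid (a point): Point on the bar's top edge, over the bumper, 115 mm from the pivot axis. The red round bumper (24 mm) on the inner side ends a screw; its face is set 12 to 32 mm from the bar's centre line and is not measured. Pressing the home rack with 11 to 13 N on the bar 210 mm from the pivot, or 10 N at the post (12 to 20 N at the bumper), is firm; over 15 N at 210 mm (25 N at the bumper) strains it, so come slowly.
- jar_a: Specimen jar with red lid, 57 mm in diameter, 73 mm high, origin at the centre of its underside, a bystander.
- jar_b: Second specimen jar, the same as jar_a, a bystander.
- reagent: Small grey reagent bottle with white cap, 48 mm in diameter, 105 mm high, origin at the centre of its underside, a bystander.
- tip_box: Blue pipette-tip box with clear lid, 124 x 86 x 78 mm high, origin at the centre of its underside, a bystander.
- pipette: Grey pipette lying on the bench, about 260 mm long along its x, 26 mm high, origin under the middle of its body, a bystander.
Not all that is in view belongs to the job. What is shaped like the rack but green or pink is not meant.

How it is judged:
By the outcome, as a careful person would: the job done as asked, in the order asked, and still so for the second after the job is handed in, with the robot touching nothing.
It also fails if it takes over 72 s, if anything falls off the work surface, if the arm or the gripper's body presses on something with over 40 N, if the wrist force passes 120 N, or if a joint passes its speed limit or range.

ROBOT

A 6-joint arm with a two-finger parallel gripper is mounted at the origin on the work surface. World frame = base frame: x ahead of the robot, y to its left, z up, the work surface at z = 0. Lengths are in mm, angles in degrees, forces in N, time in s.
With the tool pointing down it reaches from about 350 to 850 mm from the base axis. Payload 8.1 kg.
Tool frame: the origin (TCP) lies midway between the tips of the shut fingers; the grasp point (between the pads) lies 19 mm behind it; z points along the fingers, y is the line along which they close (so a half turn about z gives the same grasp; the last joint's range is limited). The gripper opens to 85 mm and grips with 20 to 120 N. Pads are 22 mm wide; open, the fingers measure 114 mm over their backs; the gripper's body (76 mm by 85 mm) begins 54 mm behind the grasp point. The pads swing forward as they close: fully open they stand 13 mm farther back than shut.
Start: joints at [67.758, 7.471, 85.268, -0, 87.261, -4.893], TCP at [178.895, 572.715, 231.292] pointing down, gripper open.
Joint ranges: [-169.43, 169.43], [-51.17, 129.36], [1.28, 143.12], [-76.62, 256.62], [0, 156.53], [-152.29, 152.29]. Speed limits (degrees/s): [136.94, 136.94, 159.86, 180, 180, 180].

INTERFACE

Orientations are given as [roll, pitch, yaw] about the fixed x, y, z axes, in that order (R = Rz(yaw) Ry(pitch) Rx(roll)).
In Python, from bench import r gives the robot as it stands. The module is installed in compiled form; this text tells all that it offers.
- The arm moves only by the tool jog_arm, never from a script. Its argument "rows" is a list of rows, each a list of 2 entries, a list of its own where there are three numbers: the shift along the tool's x, y, z in mm, then the turn, a rotation vector about the tool's x, y, z in rad. A call has 1 to 10 rows; each row is the pose to reach, as a shift and turn from the pose commanded when the call began, along the tool's axes at that moment; what a row does not reach only later rows make up. A row lasts 1/10 s, in which the tool goes at most 50 mm and 8.59 degrees, less where a joint would pass 70% of its speed; a pose out of reach is approached as far as the arm can. A call with a gripper value outside its range is refused whole. "grip" is the finger opening in mm, from 0 to 85.4, set as the call begins (left out, the last holds). The fingers move at their own pace and stop on an object; "force" is the grip in N (left out, the last holds). Time passes only in rows, so rows that repeat a pose let the fingers close. It gives the time, the measured TCP pose, the force, the opening and the grip force at its end, in the units of the state.
- r.sense(): the state, without advancing time (a new reading comes with each control period).
- r.snapshot(name): name is "side" or "top"; returns (picture, depth): 480x640x3 uint8, blue, green, red; 480x640 float32, mm along the optical axis (not along the pixel's ray), 0 where there is no reading.
- r.camera_params(name): a dict with "fx", "fy", "cx", "cy" (pixels), "dist_coeffs" ([k1, k2, p1, p2, k3] as OpenCV has them; the pictures are not rectified), "pose" (4x4, takes a point from camera to world coordinates). Camera axes: x right, y down, z forward; pixel columns grow to the right and rows downward; lengths in mm; the calibration is good to about 2 mm. A picture is of the moment at which its call begins. camera_params takes no time and is no camera call.
- r.hand_in(): hands the job in; it is judged then, once.
The state is a dict: "time": time; "joint_pos": joint angles; "qd": joint speeds; "joint_efforts": joint torques, N m; "tool_pos": TCP position; "tcp_rot": TCP orientation; "ft_force": force on the tool from outside, world axes, zero at the start; "wrist_torque": the same for the moment, N m; "finger_gap": finger opening in mm; "grip_force": force on a finger pad.
Only numpy, scipy, OpenCV 4.12 (cv2) and the standard library are available. Lean on these libraries where they do the work, as an engineer would, in place of code of your own. Each camera call takes 0.05 s, during which the arm holds its last target. There are 200 camera calls.

## Working session

There is one attempt and no reset: what is moved stays moved. The work goes in short steps, Python scripts to look and compute and a tool call to move; the robot and the scene stay as the last step left them, time stands still between calls to the robot, and variables do not carry over. Pictures are saved under pics/ and viewed, at most 10 in all, crops included, and the job is handed in when it is done.

Besides the shell and the picture viewer there is one more tool, called after "Emit:" as a command line: name --argument value ..., lists and objects as JSON in quotes. jog_arm: Moves the arm, as the interface text tells. Its arguments: {"type":"object","properties":{"rows":{"type":"array"},"grip":{"type":"number"},"force":{"type":"number"}},"required":["rows"]}

```bash
mkdir -p pics
cat > h.py <<'E'
import numpy as np, cv2
from bench import r
def pts(name,uv,z=None,depth=None):
    c=r.camera_params(name);K=np.array([[c['fx'],0,c['cx']],[0,c['fy'],c['cy']],[0,0,1.]])
    p=cv2.undistortPoints(np.float64(uv).reshape(-1,1,2),K,np.float64(c['dist_coeffs'])).reshape(-1,2)
    T=np.array(c['pose']);d=np.c_[p,np.ones(len(p))]
    if depth is not None: return (d*np.reshape(depth,(-1,1)))@T[:3,:3].T+T[:3,3]
    w=d@T[:3,:3].T
    return T[:3,3]+w*((z-T[2,3])/w[:,2])[:,None]
E
python3 - <<'E'
from h import *
for n in('top','side'):
    p,d=r.snapshot(n);cv2.imwrite(f'pics/{n}0.png',p);np.save(f'pics/{n}0.npy',d);print(n,np.round(r.camera_params(n)['pose'],3))
print(r.sense())
E
```

```text
top [[-2.400000e-02 -9.930000e-01  1.150000e-01  3.503440e+02]
 [-1.000000e+00  2.300000e-02 -1.700000e-02 -9.769000e+01]
 [ 1.400000e-02 -1.150000e-01 -9.930000e-01  1.313797e+03]
 [ 0.000000e+00  0.000000e+00  0.000000e+00  1.000000e+00]]
side [[ 8.200000e-01 -4.020000e-01  4.070000e-01 -7.846600e+01]
 [-5.720000e-01 -5.500000e-01  6.090000e-01 -9.471080e+02]
 [-2.100000e-02 -7.320000e-01 -6.810000e-01  1.075244e+03]
 [ 0.000000e+00  0.000000e+00  0.000000e+00  1.000000e+00]]
{'time': 0.1, 'joint_pos': array([ 6.77582584e+01,  7.51147497e+00,  8.53240733e+01,  2.79754025e-03,
        8.72635008e+01, -4.89315240e+00]), 'qd': array([ 0.05435248, -0.12906163, -0.20697257,  0.06939899,  0.01145741,
        0.01823841]), 'joint_efforts': array([ 6.20669562e-04, -5.70956039e+01, -5.01942122e+01, -3.06824777e-04,
        8.25454190e-03,  2.94661891e-05]), 'tool_pos': array([178.67830052, 572.24000662, 230.33221257]), 'tcp_rot': array([-1.79901550e+02, -1.12325974e-02,  1.62651265e+02]), 'ft_force': array([0.22846521, 0.46782205, 0.52285844]), 'wrist_torque': array([-0.04242975,  0.04208765,  0.00623186]), 'grip_force': 0.0, 'finger_gap': 85.9038023194743}
```

View pics/top0.png

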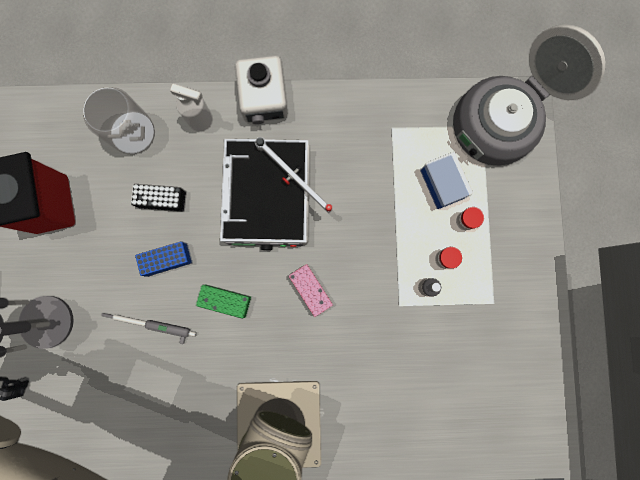

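View pics/side0.png

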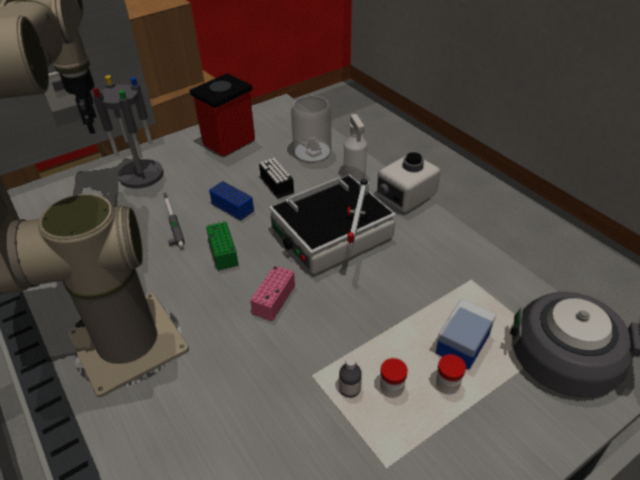

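The black rack with white caps is at top (158,197), and it is the only rack matching the description. Blue (163,259), green (223,301) and pink (310,290) are not it. The shaker is at (265,190), with its panel facing the robot, the fence on the left at column 227, the bar pivot at (260,143) and the post at (328,208).

Run:
```python
from h import *
p=cv2.imread('pics/top0.png');d=np.load('pics/top0.npy')
cv2.imwrite('pics/crop1.png',cv2.resize(p[130:260,120:340],(792,468),interpolation=cv2.INTER_CUBIC))
v,u=np.mgrid[0:480,0:640];P=pts('top',np.c_[u.ravel(),v.ravel()],depth=d.ravel()).reshape(480,640,3)
hsv=cv2.cvtColor(p,cv2.COLOR_BGR2HSV)
def rect(m,name):
    q=P[m][:,:2].astype(np.float32);print(name,len(q),cv2.minAreaRect(q),np.median(P[m][:,2]))
box=lambda a,b,c,e:(u>=a)&(u<b)&(v>=c)&(v<e)
rect(box(122,195,172,222)&(P[...,2]>40),'rack')
rect(box(122,200,235,285)&(P[...,2]>40),'blue')
rect(box(205,320,130,255)&(P[...,2]>75)&(P[...,2]<104)&(d>0),'shaker')
rect(box(205,245,130,255)&(P[...,2]>106)&(d>0),'fence')
m=box(250,335,130,220)&(P[...,2]>122);rect(m,'bar')
m=box(318,335,200,216)&(P[...,2]>135);print('post',P[m].mean(0),m.sum())
mm=(hsv[...,2]<70)&box(215,315,135,245)&(P[...,2]>85);rect(mm,'mat')
```

```text
rack 1111 ((515.7661743164062, 127.45906066894531), (550.30419921875, 96.91386413574219), 63.68241500854492) 57.593974634567076
blue 1156 ((424.0959167480469, 132.2318115234375), (472.95855712890625, 97.59345245361328), 83.87455749511719) 55.503467373307444
shaker 7973 ((610.5999755859375, 22.54681396484375), (222.41563415527344, 270.7729797363281), 87.78858184814453) 94.39506085505582
fence 196 ((613.2266845703125, 93.6328125), (43.14403533935547, 169.68801879882812), 89.8206558227539) 112.04921605632353
bar 634 ((562.4580078125, -80.203857421875), (409.5235900878906, 116.114501953125), 20.542709350585938) 129.0013152335831
post [ 549.2201302  -138.98012246  151.81189829] 41
mat 6703 ((544.9561157226562, 20.353683471679688), (398.03472900390625, 220.9102020263672), 2.2090065479278564) 94.59812790928822
```

View pics/crop1.png

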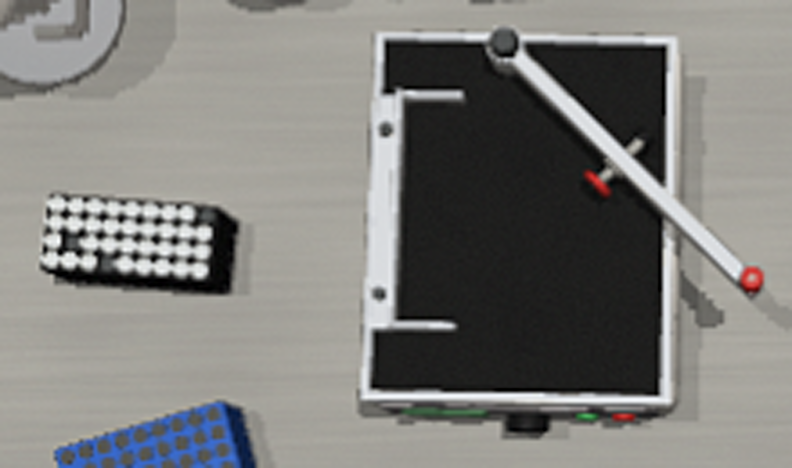

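Run:
```python
from h import *
p=cv2.imread('pics/top0.png');f=lambda L:np.float64(L)/3.6+[120-.36,130-.36]
C=pts('top',f([(378,33),(678,37),(672,403),(361,398)]),z=97);print('rim',C.round(1),C.mean(0))
e=[C[0]-C[3],C[1]-C[2]];print([np.degrees(np.arctan2(a[1],a[0])) for a in e],np.linalg.norm(C-np.roll(C,1,0),axis=1))
print('fence in face top',pts('top',f([(403,90),(396,322)]),z=114).round(1))
print('fence holes',pts('top',f([(387,129),(379,294)]),z=97).round(1))
print('pivot,post',pts('top',f([(504,42)]),z=140),pts('top',f([(751,278)]),z=155))
g=p.min(2)
u,v=np.meshgrid(range(640),range(480))
for name,m in(('caps',(g>150)&(u>128)&(u<186)&(v>180)&(v<212)),):
    q=pts('top',np.c_[u[m],v[m]],z=60)[:,:2].astype(np.float32);R=cv2.minAreaRect(q);print(name,m.sum(),R)
# dark+caps rack silhouette
g2=(cv2.cvtColor(p,cv2.COLOR_BGR2GRAY))
print('rack top corners',pts('top',f([(46,191),(218,206),(209,281),(41,270)]),z=57).round(1))
```

```text
rim [[745.3 123.4  97. ]
 [737.8 -93.6  97. ]
 [471.5 -83.6  97. ]
 [480.1 135.5  97. ]] [608.68071273  20.42002411  97.        ]
[np.float64(-2.630962724224716), np.float64(-2.1394549515386423)] [265.51787401 217.06891264 266.46492065 219.34613017]
fence in face top [[697.6 102.5 114. ]
 [531.1 107.8 114. ]]
fence holes [[674.  116.9  97. ]
 [554.1 122.7  97. ]]
pivot,post [[723.00342841  27.73935669 140.        ]] [[ 549.73413848 -139.69010564  155.        ]]
caps 916 ((605.4785766601562, 310.151123046875), (149.4193878173828, 80.62313842773438), 88.68910217285156)
rack top corners [[643.4 375.9  57. ]
 [629.2 248.6  57. ]
 [573.2 254.7  57. ]
 [584.2 378.2  57. ]]
```

Measured values:
- Rack: about (607.5, 314), long axis at yaw 84.3°.
- Shaker: origin about (609.5, 21.5), yaw -2.3°.
- Bar: about 46°.

The first move goes around the pipette stand.

Emit:
jog_arm --rows '[[[-140, -211, 0], [0, 0, 0.6]], [[-140, -211, 0], [0, 0, 0.6]], [[-140, -211, 0], [0, 0, 0.6]], [[-140, -211, 0], [0, 0, 0.6]], [[-140, -211, 0], [0, 0, 0.7]], [[-140, -211, 0], [0, 0, 0.8]], [[-486, -119, 0], [0, 0, 1.367]], [[-486, -119, 0], [0, 0, 1.367]], [[-486, -119, 0], [0, 0, 1.367]], [[-486, -119, 0], [0, 0, 1.367]]]' --grip 85

```text
time: 1.1
tool_pos: [451.2, 320.4, 230.9]
tcp_rot: [-180.0, -0.0, 84.0]
ft_force: [-0.2, 0.9, 1.1]
finger_gap: 84.8
grip_force: 0.0
```

```bash
cat >> h.py <<'E'
from scipy.spatial.transform import Rotation as Ro
def go(x,y,z,yaw):
    s=r.sense();R=Ro.from_euler('xyz',s['tcp_rot'],degrees=True);T=Ro.from_euler('xyz',[180,0,yaw],degrees=True)
    print('t',s['time'],'pos',s['tool_pos'].round(1),s['tcp_rot'].round(2),'F',s['ft_force'].round(1),'gap',round(s['finger_gap'],1))
    print('shift',R.inv().apply(np.array([x,y,z])-s['tool_pos']).round(1),'turn',(R.inv()*T).as_rotvec().round(4))
E
python3 -c "
from h import *
go(607.5,314.3,130,84.3)"
```

```text
t 1.1 pos [451.2 320.4 230.9] [-179.99   -0.     83.98] F [-0.2  0.9  1.1] gap 84.8
shift [ 10.3 156.1 100.9] turn [-0.0002 -0.     -0.0056]
```

Emit:
jog_arm --rows '[[[8, 150, 50], [0, 0, 0]], [[8, 150, 60], [0, 0, 0]], [[8, 150, 60], [0, 0, 0]], [[8, 150, 60], [0, 0, 0]], [[8, 150, 60], [0, 0, 0]], [[8, 150, 60], [0, 0, 0]]]'

```text
time: 1.7
tool_pos: [598.8, 314.4, 171.7]
tcp_rot: [-180.0, -0.0, 84.3]
ft_force: [0.1, 1.0, 1.1]
finger_gap: 85.0
grip_force: 0.0
```

Run:
```python
from h import *
go(607.5,314.3,26,84.3)
p,d=r.snapshot('top');q,_=r.snapshot('side')
cv2.imwrite('pics/c2.png',np.hstack([cv2.resize(p[140:260,100:230],(400,369)),cv2.resize(q[100:230,200:341],(400,369))]))
```

```text
t 1.7 pos [598.8 314.4 171.7] [-1.7997e+02 -1.0000e-02  8.4340e+01] F [0.1 1.  1.1] gap 85.0
shift [  0.7   8.8 145.7] turn [-0.0005 -0.0001  0.0006]
```

View pics/c2.png

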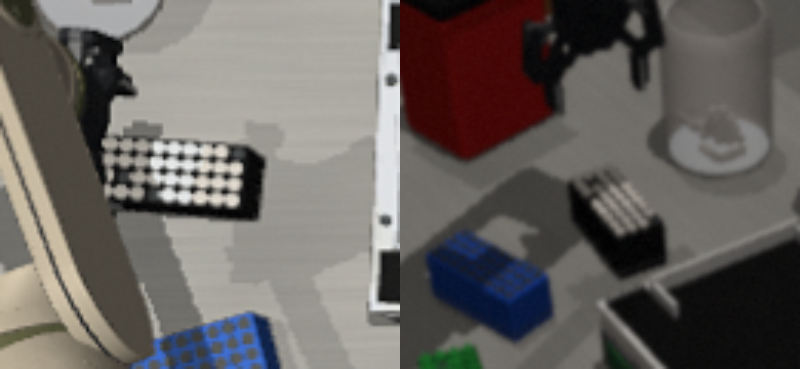

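The tool hangs above the rack with the fingers straddling its width, and the rack's caps are at about (175,172) in the crop. Descending partway.

Emit:
jog_arm --rows '[[[0, 2, 45], [0, 0, 0]], [[0, 2, 90], [0, 0, 0]], [[0, 2, 90], [0, 0, 0]], [[0, 2, 90], [0, 0, 0]]]'

```text
time: 2.2
tool_pos: [600.4, 314.3, 82.4]
tcp_rot: [-180.0, 0.0, 84.4]
ft_force: [0.0, 0.2, 1.7]
finger_gap: 85.2
grip_force: 0.0
```

```bash
python3 -c "
from h import *
go(607.5,314.3,27,84.3)"
```

```text
t 2.2 pos [600.4 314.3  82.4] [-1.7996e+02  2.0000e-02  8.4380e+01] F [0.  0.2 1.7] gap 85.2
shift [ 0.7  7.1 55.4] turn [-0.0008  0.0004  0.0015]
```

Emit:
jog_arm --rows '[[[0.5, 7, 0], [0, 0, 0]], [[0.5, 7, 10], [0, 0, 0]], [[0.5, 7, 25], [0, 0, 0]], [[0.5, 7, 40], [0, 0, 0]], [[0.5, 7, 55], [0, 0, 0]], [[0.5, 7, 55], [0, 0, 0]], [[0.5, 7, 55], [0, 0, 0]]]'

```text
time: 2.9
tool_pos: [607.6, 313.4, 24.9]
tcp_rot: [-179.9, 0.1, 84.3]
ft_force: [0.2, 0.3, -0.1]
finger_gap: 85.1
grip_force: 0.0
```

Emit:
jog_arm --rows '[[[0, 0, 0], [0, 0, 0]], [[0, 0, 0], [0, 0, 0]], [[0, 0, 0], [0, 0, 0]], [[0, 0, 0], [0, 0, 0]], [[0, 0, 0], [0, 0, 0]], [[0, 0, 0], [0, 0, 0]], [[0, 0, 0], [0, 0, 0]], [[0, 0, 0], [0, 0, 0]]]' --grip 45 --force 50

```text
time: 3.7
tool_pos: [609.3, 314.1, 27.6]
tcp_rot: [179.9, -0.1, 84.3]
ft_force: [-0.7, -0.4, 6.7]
finger_gap: 57.2
grip_force: 55.8
```

Emit:
jog_arm --rows '[[[0, 0, -20], [0, 0, 0]], [[0, 0, -60], [0, 0, 0]], [[0, 0, -100], [0, 0, 0]], [[0, 0, -140], [0, 0, 0]], [[0, 0, -150], [0, 0, 0]], [[0, 0, -150], [0, 0, 0]]]'

```text
time: 4.3
tool_pos: [609.7, 314.2, 178.5]
tcp_rot: [179.8, -0.1, 84.3]
ft_force: [0.5, -0.4, -2.9]
finger_gap: 57.4
grip_force: 55.0
```

```bash
python3 -c "
from h import *
go(611.5,72.5,175,-2.3)"
```

```text
t 4.3 pos [609.7 314.2 178.5] [ 1.7979e+02 -1.1000e-01  8.4330e+01] F [ 0.5 -0.4 -2.9] gap 57.4
shift [-240.4   25.7    3.1] turn [ 1.5000e-03 -4.4000e-03  1.5119e+00]
```

Emit:
jog_arm --rows '[[[-12, 1, 0], [0, 0, 0.08]], [[-36, 4, 0], [0, 0, 0.22]], [[-62, 7, 0], [0, 0, 0.37]], [[-88, 10, 0], [0, 0, 0.52]], [[-115, 13, 0], [0, 0, 0.67]], [[-140, 15, 0], [0, 0, 0.82]], [[-167, 18, 0], [0, 0, 0.97]], [[-195, 21, 0], [0, 0, 1.12]], [[-220, 24, 0], [0, 0, 1.27]], [[-235, 25, 0], [0, 0, 1.42]]]'

```text
time: 5.3
tool_pos: [608.2, 75.2, 172.1]
tcp_rot: [180.0, 0.3, 2.5]
ft_force: [0.4, 0.7, -3.2]
finger_gap: 57.3
grip_force: 54.8
```

Emit:
jog_arm --rows '[[[0, 0, 0], [0, 0, 0.06]], [[0, 0, 0], [0, 0, 0.092]], [[0, 0, 0], [0, 0, 0.092]], [[0, 0, 0], [0, 0, 0.092]]]'

```text
time: 5.7
tool_pos: [608.8, 77.4, 173.7]
tcp_rot: [180.0, 0.2, -2.2]
ft_force: [0.9, 0.5, -2.5]
finger_gap: 57.3
grip_force: 54.9
```

Run:
```python
from h import *
go(611.5,72.5,123,-2.3)
p,d=r.snapshot('top');q,_=r.snapshot('side')
cv2.imwrite('pics/c3.png',np.hstack([cv2.resize(p[120:260,200:340],(400,400)),cv2.resize(q[140:280,260:400],(400,400))]))
```

```text
t 5.7 pos [608.8  77.4 173.7] [179.98   0.22  -2.24] F [ 0.9  0.5 -2.5] gap 57.3
shift [ 3.   4.8 50.6] turn [0.0003 0.0039 0.0011]
```

View pics/c3.png

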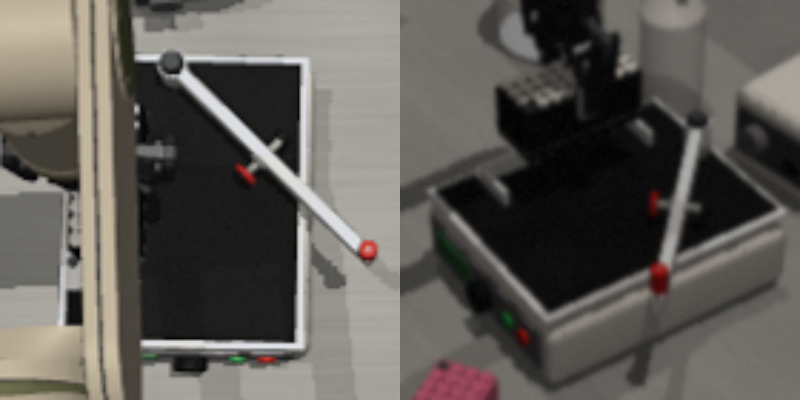

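The rack hangs level above the mat between the lips, parallel to the fence in the side view. Lowering it.

Emit:
jog_arm --rows '[[[3, 5, 10], [0, 0, 0]], [[3, 5, 25], [0, 0, 0]], [[3, 5, 38], [0, 0, 0]], [[3, 5, 44], [0, 0, 0]], [[3, 5, 46], [0, 0, 0]], [[3, 5, 46], [0, 0, 0]], [[3, 5, 46], [0, 0, 0]]]'

```text
time: 6.5
tool_pos: [613.4, 72.4, 130.9]
tcp_rot: [-180.0, -0.1, -2.3]
ft_force: [-0.0, 0.9, -2.8]
finger_gap: 56.7
grip_force: 54.9
```

Run:
```python
from h import *
go(611.5,72.5,122,-2.3)
q,_=r.snapshot('side')
cv2.imwrite('pics/c4.png',cv2.resize(q[150:270,260:400],(700,600),interpolation=cv2.INTER_CUBIC))
```

```text
t 6.5 pos [613.4  72.4 130.9] [-1.8e+02 -6.0e-02 -2.3e+00] F [-0.   0.9 -2.8] gap 56.7
shift [-1.9 -0.1  8.9] turn [-0.0001 -0.001   0.    ]
```

View pics/c4.png

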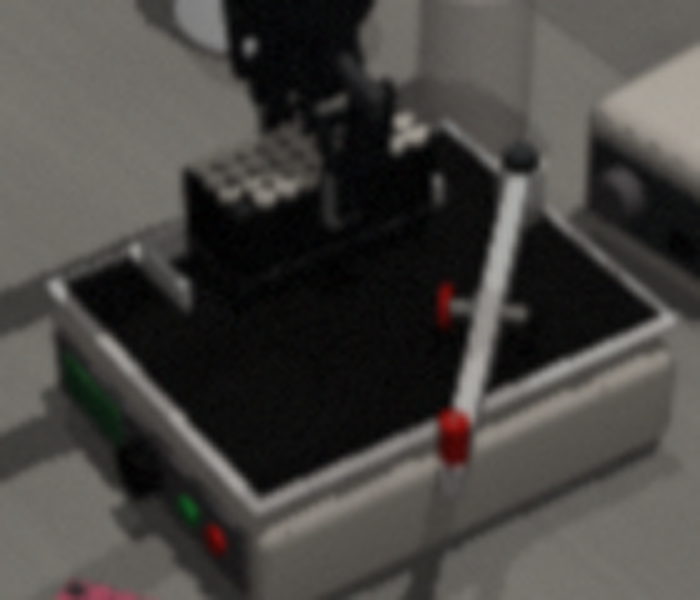

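The rack is between the lips, just above the mat.

Emit:
jog_arm --rows '[[[-1, 0, 2], [0, 0, 0]], [[-1, 0, 4], [0, 0, 0]], [[-1, 0, 5], [0, 0, 0]], [[-1, 0, 6], [0, 0, 0]], [[-1, 0, 6], [0, 0, 0]], [[-1, 0, 6], [0, 0, 0]]]'

```text
time: 7.15
tool_pos: [611.9, 72.3, 124.3]
tcp_rot: [-180.0, 0.0, -2.3]
ft_force: [-0.5, -0.1, -3.2]
finger_gap: 57.2
grip_force: 54.9
```

Emit:
jog_arm --rows '[[[0, 0, 1], [0, 0, 0]], [[0, 0, 1.5], [0, 0, 0]], [[0, 0, 2], [0, 0, 0]], [[0, 0, 2], [0, 0, 0]]]'

```text
time: 7.55
tool_pos: [612.0, 72.3, 122.7]
tcp_rot: [180.0, -0.0, -2.3]
ft_force: [-2.2, -0.5, 0.2]
finger_gap: 57.4
grip_force: 55.1
```

Emit:
jog_arm --rows '[[[0, 0, 0.5], [0, 0, 0]], [[0, 0, 1], [0, 0, 0]], [[0, 0, 1], [0, 0, 0]]]'

```text
time: 7.85
tool_pos: [612.0, 72.3, 122.6]
tcp_rot: [180.0, -0.0, -2.3]
ft_force: [-6.5, -0.2, 8.1]
finger_gap: 57.0
grip_force: 56.1
```

Emit:
jog_arm --rows '[[[0, 0, 0], [0, 0, 0]], [[0, 0, 0], [0, 0, 0]], [[0, 0, 0], [0, 0, 0]], [[0, 0, 0], [0, 0, 0]], [[0, 0, 0], [0, 0, 0]], [[0, 0, 0], [0, 0, 0]]]' --grip 80

```text
time: 8.45
tool_pos: [611.9, 72.3, 121.2]
tcp_rot: [180.0, 0.0, -2.3]
ft_force: [0.2, -0.3, 0.6]
finger_gap: 79.6
grip_force: 0.0
```

Emit:
jog_arm --rows '[[[0, 0, -10], [0, 0, 0]], [[0, 0, -30], [0, 0, 0]], [[0, 0, -60], [0, 0, 0]], [[0, 0, -90], [0, 0, 0]], [[0, 0, -110], [0, 0, 0]], [[0, 0, -110], [0, 0, 0]], [[0, 0, -110], [0, 0, 0]]]'

```text
time: 9.15
tool_pos: [612.3, 72.3, 232.1]
tcp_rot: [-180.0, -0.1, -2.3]
ft_force: [-0.7, 0.2, -0.5]
finger_gap: 79.7
grip_force: 0.0
```

```bash
cat >> h.py <<'E'
PV=np.array([724,27.8]);YAW=-2.3
def arc(a,d,z=110,rad=210):
    t=np.radians(a+YAW);u=-np.array([np.cos(t),np.sin(t)]);n=np.array([np.sin(t),-np.cos(t)])
    p=PV+rad*u+d*n;return p[0],p[1],z,a+YAW
E
python3 -c "
from h import *
go(*arc(46.2,42,232));p,_=r.snapshot('side');cv2.imwrite('pics/c5.png',cv2.resize(p[150:270,260:400],(700,600)))"
```

```text
t 9.15 pos [612.3  72.3 232.1] [-1.7999e+02 -9.0000e-02 -2.3000e+00] F [-0.7  0.2 -0.5] gap 79.7
shift [-1.600e+00  2.207e+02  1.000e-01] turn [ 6.000e-04 -1.500e-03 -8.064e-01]
```

View pics/c5.png

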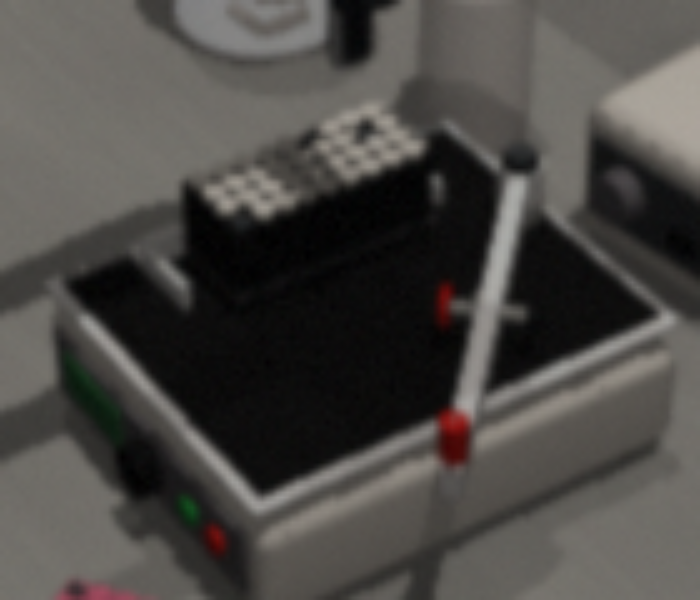

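The rack stands level on the mat between the lips, at (310,200) in the crop. Next is the outer side of the bar.

Emit:
jog_arm --rows '[[[0, 40, 0], [0, 0, -0.13]], [[0, 80, 0], [0, 0, -0.27]], [[0, 120, 0], [0, 0, -0.4]], [[-1, 160, 0], [0, 0, -0.54]], [[-1, 200, 0], [0, 0, -0.68]], [[-1, 220, 0], [0, 0, -0.8]], [[-1, 220, 0], [0, 0, -0.806]], [[-1, 220, 0], [0, 0, -0.806]]]' --grip 0 --force 80

```text
time: 10.0
tool_pos: [601.3, -147.4, 229.6]
tcp_rot: [-179.8, 0.1, 43.7]
ft_force: [0.0, 0.3, 0.5]
finger_gap: 0.0
grip_force: 0.0
```

Emit:
jog_arm --rows '[[[0, 0, 30], [0, 0, 0]], [[0, 0, 70], [0, 0, 0]], [[0, 0, 105], [0, 0, 0]], [[0, 0, 121], [0, 0, 0]], [[0, 0, 121], [0, 0, 0]], [[0, 0, 121], [0, 0, 0]]]'

```text
time: 10.6
tool_pos: [602.8, -147.0, 111.5]
tcp_rot: [180.0, -0.0, 43.9]
ft_force: [0.7, 0.5, -0.8]
finger_gap: 0.3
grip_force: 0.0
```

Run:
```python
from h import *
go(*arc(46.2,20.5))
def rows(a0,d0,L):
    x,y,z,w=arc(a0,d0);R=Ro.from_euler('xyz',[180,0,w],degrees=True)
    for a in L:
        X,Y,Z,W=arc(a,d0);s=R.inv().apply([X-x,Y-y,0]);print(a,s.round(1)[:2],round(np.radians(a0-a),3))
rows(46.2,20.5,range(45,8,-3))
```

```text
t 10.6 pos [ 602.8 -147.   111.5] [ 1.7996e+02 -3.0000e-02  4.3880e+01] F [ 0.7  0.5 -0.8] gap 0.3
shift [ -1.5 -21.4   1.5] turn [ 0.0008 -0.0005 -0.0003]
45 [-0.4 -4.4] 0.021
42 [ -0.9 -15.4] 0.073
39 [ -0.9 -26.5] 0.126
36 [ -0.3 -37.5] 0.178
33 [  0.9 -48.5] 0.23
30 [  2.6 -59.4] 0.283
27 [  4.9 -70.2] 0.335
24 [  7.8 -80.9] 0.387
21 [ 11.3 -91.4] 0.44
18 [  15.2 -101.7] 0.492
15 [  19.8 -111.8] 0.545
12 [  24.8 -121.6] 0.597
9 [  30.3 -131.1] 0.649
```

Emit:
jog_arm --rows '[[[-1, -4, 1], [0, 0, 0]], [[-1, -8, 1], [0, 0, 0]], [[-1, -12, 1], [0, 0, 0]], [[-1, -15, 1], [0, 0, 0]], [[-1, -17, 1], [0, 0, 0]], [[-1, -19, 1], [0, 0, 0]], [[-1, -21, 1], [0, 0, 0]], [[-1, -23, 1], [0, 0, 0]]]'

```text
time: 11.4
tool_pos: [585.6, -131.9, 109.4]
tcp_rot: [179.9, -0.0, 43.9]
ft_force: [2.9, -3.0, -2.0]
finger_gap: -0.1
grip_force: 1.7
```

Contact was felt at about 4 N, which matches the washer friction. Sweeping the bar in along its arc.

Emit:
jog_arm --rows '[[[-0.4, -4, 0], [0, 0, 0.021]], [[-0.9, -11, 0], [0, 0, 0.052]], [[-1, -19, 0], [0, 0, 0.09]], [[-0.9, -27, 0], [0, 0, 0.126]], [[-0.3, -37, 0], [0, 0, 0.178]], [[0.9, -48, 0], [0, 0, 0.23]], [[2.6, -59, 0], [0, 0, 0.283]], [[4.9, -70, 0], [0, 0, 0.335]], [[7.8, -81, 0], [0, 0, 0.387]], [[11, -91, 0], [0, 0, 0.44]]]'

```text
time: 12.4
tool_pos: [530.4, -58.2, 109.5]
tcp_rot: [179.9, -0.1, 18.5]
ft_force: [4.1, -2.2, -0.8]
finger_gap: 0.4
grip_force: 1.8
```

Run:
```python
from h import *
go(*arc(18,20.5))
def rows(a0,d0,L):
    x,y,z,w=arc(a0,d0);R=Ro.from_euler('xyz',[180,0,w],degrees=True)
    for a in L:
        X,Y,Z,W=arc(a,d0);s=R.inv().apply([X-x,Y-y,0]);print(a,s.round(1)[:2],round(np.radians(a0-a),3))
rows(21,20.5,[20,19,18,17,16,15,14,13,12,11,10])
```

```text
t 12.4 pos [530.4 -58.2 109.5] [ 1.7995e+02 -5.0000e-02  1.8470e+01] F [ 4.1 -2.2 -0.8] gap 0.4
shift [ 0.2 -9.9 -0.5] turn [ 0.0009 -0.0009  0.0484]
20 [-0.3 -3.7] 0.017
19 [-0.6 -7.3] 0.035
18 [ -0.8 -11. ] 0.052
17 [ -0.9 -14.7] 0.07
16 [ -1.  -18.4] 0.087
15 [ -1.  -22.1] 0.105
14 [ -0.9 -25.7] 0.122
13 [ -0.8 -29.4] 0.14
12 [ -0.6 -33.1] 0.157
11 [ -0.4 -36.8] 0.175
10 [ -0.1 -40.4] 0.192
```

Emit:
jog_arm --rows '[[[-0.3, -3.7, 0], [0, 0, 0.017]], [[-0.6, -7.3, 0], [0, 0, 0.035]], [[-0.8, -11, 0], [0, 0, 0.052]], [[-0.9, -14.7, 0], [0, 0, 0.07]], [[-1, -18.4, 0], [0, 0, 0.087]], [[-1, -22, 0], [0, 0, 0.105]], [[-0.9, -24, 0], [0, 0, 0.115]], [[-0.9, -25.7, 0], [0, 0, 0.122]]]'

```text
time: 13.2
tool_pos: [521.3, -34.1, 109.5]
tcp_rot: [180.0, -0.0, 11.7]
ft_force: [3.5, -2.6, 1.8]
finger_gap: -0.1
grip_force: 1.7
```

Run:
```python
from h import *
go(*arc(13,20.5))
p,_=r.snapshot('top');q,_=r.snapshot('side')
cv2.imwrite('pics/c6.png',np.hstack([cv2.resize(p[130:260,200:330],(400,400)),cv2.resize(q[150:270,260:380],(400,400))]))
```

```text
t 13.2 pos [521.3 -34.1 109.5] [ 1.7999e+02 -2.0000e-02  1.1650e+01] F [ 3.5 -2.6  1.8] gap -0.1
shift [ 0.7 -2.7 -0.5] turn [ 0.0002 -0.0003  0.0166]
```

View pics/c6.png

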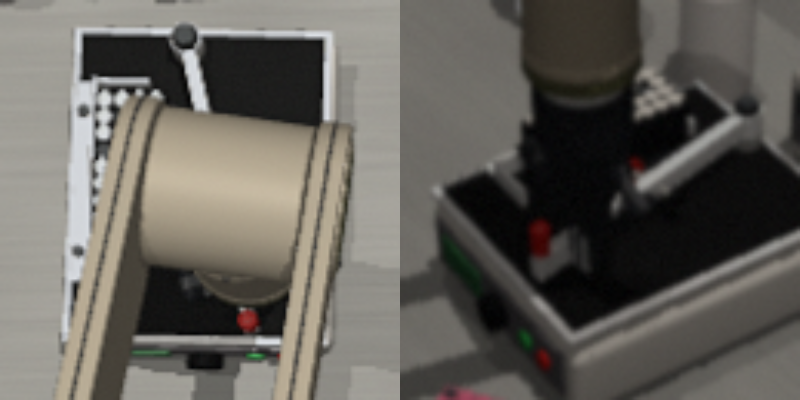

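The finger is on the bar's outer side, the red bumper is nearing the rack, and the rack is still by the fence. Now creeping in.

Emit:
jog_arm --rows '[[[0, -1, 0], [0, 0, 0.005]], [[0, -2, 0], [0, 0, 0.01]], [[0, -3, 0], [0, 0, 0.014]], [[0, -4, 0], [0, 0, 0.019]], [[0, -5, 0], [0, 0, 0.024]], [[0, -6, 0], [0, 0, 0.029]]]'

```text
time: 13.9
tool_pos: [519.6, -28.4, 109.1]
tcp_rot: [-180.0, 0.0, 10.0]
ft_force: [-1.1, -3.2, 2.2]
finger_gap: 0.0
grip_force: 1.7
```

Emit:
jog_arm --rows '[[[0, -1, 0], [0, 0, 0.005]], [[0, -2, 0], [0, 0, 0.01]], [[0, -3, 0], [0, 0, 0.014]], [[0, -4, 0], [0, 0, 0.019]], [[0, -5, 0], [0, 0, 0.024]]]'

```text
time: 14.4
tool_pos: [518.8, -23.4, 109.0]
tcp_rot: [-180.0, 0.0, 8.6]
ft_force: [-2.7, -3.6, 0.9]
finger_gap: -0.3
grip_force: 1.7
```

Emit:
jog_arm --rows '[[[0, -1, 0], [0, 0, 0.005]], [[0, -2, 0], [0, 0, 0.01]], [[0, -3, 0], [0, 0, 0.014]], [[0, -4, 0], [0, 0, 0.019]]]'

```text
time: 14.8
tool_pos: [518.4, -19.4, 109.1]
tcp_rot: [-180.0, 0.0, 7.5]
ft_force: [-1.8, -3.5, -1.8]
finger_gap: -0.2
grip_force: 1.7
```

Emit:
jog_arm --rows '[[[0, -1, 0], [0, 0, 0.005]], [[0, -2, 0], [0, 0, 0.01]], [[0, -3, 0], [0, 0, 0.014]]]'

```text
time: 15.1
tool_pos: [518.1, -16.5, 109.2]
tcp_rot: [-180.0, 0.0, 6.7]
ft_force: [-1.8, -3.4, -1.7]
finger_gap: 0.1
grip_force: 1.7
```

Emit:
jog_arm --rows '[[[0, -1, 0], [0, 0, 0.005]], [[0, -2, 0], [0, 0, 0.01]], [[0, -3, 0], [0, 0, 0.014]]]'

```text
time: 15.4
tool_pos: [517.7, -13.6, 109.3]
tcp_rot: [180.0, 0.0, 5.9]
ft_force: [-3.4, -5.0, -1.1]
finger_gap: -0.0
grip_force: 2.2
```

Emit:
jog_arm --rows '[[[0, -0.5, 0], [0, 0, 0.002]], [[0, -1, 0], [0, 0, 0.005]], [[0, -1.5, 0], [0, 0, 0.007]]]'

```text
time: 15.7
tool_pos: [517.4, -12.2, 109.3]
tcp_rot: [180.0, 0.0, 5.5]
ft_force: [-2.8, -4.9, 0.3]
finger_gap: -0.2
grip_force: 2.2
```

Emit:
jog_arm --rows '[[[0, -0.5, 0], [0, 0, 0.002]], [[0, -1, 0], [0, 0, 0.005]], [[0, -1.5, 0], [0, 0, 0.007]]]'

```text
time: 16.0
tool_pos: [517.3, -10.7, 109.3]
tcp_rot: [180.0, 0.0, 5.1]
ft_force: [-2.8, -4.2, 0.1]
finger_gap: 0.0
grip_force: 2.2
```

Emit:
jog_arm --rows '[[[0, -0.5, 0], [0, 0, 0.002]], [[0, -1, 0], [0, 0, 0.005]], [[0, -1.5, 0], [0, 0, 0.007]]]'

```text
time: 16.3
tool_pos: [517.1, -9.2, 109.3]
tcp_rot: [180.0, 0.0, 4.7]
ft_force: [-3.5, -4.7, -0.3]
finger_gap: 0.4
grip_force: 2.2
```

Emit:
jog_arm --rows '[[[0, -0.5, 0], [0, 0, 0.002]], [[0, -1, 0], [0, 0, 0.005]], [[0, -1, 0], [0, 0, 0.005]]]'

```text
time: 16.6
tool_pos: [517.1, -8.2, 109.3]
tcp_rot: [180.0, 0.0, 4.4]
ft_force: [-1.9, -4.1, -1.0]
finger_gap: -0.1
grip_force: 2.0
```

Emit:
jog_arm --rows '[[[0, -0.5, 0], [0, 0, 0.002]], [[0, -1, 0], [0, 0, 0.005]], [[0, -1, 0], [0, 0, 0.005]]]'

```text
time: 16.9
tool_pos: [517.0, -7.2, 109.3]
tcp_rot: [180.0, 0.0, 4.2]
ft_force: [-2.6, -4.3, -0.4]
finger_gap: 0.3
grip_force: 2.0
```

Emit:
jog_arm --rows '[[[0, -0.5, 0], [0, 0, 0.002]], [[0, -1, 0], [0, 0, 0.005]], [[0, -1, 0], [0, 0, 0.005]]]'

```text
time: 17.2
tool_pos: [516.9, -6.2, 109.3]
tcp_rot: [180.0, 0.0, 3.9]
ft_force: [-3.3, -4.3, 0.0]
finger_gap: -0.3
grip_force: 2.0
```

Emit:
jog_arm --rows '[[[0, -0.5, 0], [0, 0, 0.002]], [[0, -1, 0], [0, 0, 0.005]], [[0, -1, 0], [0, 0, 0.005]]]'

```text
time: 17.5
tool_pos: [516.8, -5.2, 109.3]
tcp_rot: [180.0, 0.0, 3.6]
ft_force: [-2.7, -5.8, -0.5]
finger_gap: 0.1
grip_force: 2.1
```

Emit:
jog_arm --rows '[[[0, -0.5, 0], [0, 0, 0.002]], [[0, -0.8, 0], [0, 0, 0.004]], [[0, -0.8, 0], [0, 0, 0.004]]]'

```text
time: 17.8
tool_pos: [516.8, -4.7, 109.3]
tcp_rot: [180.0, 0.0, 3.3]
ft_force: [-3.5, -6.5, 0.1]
finger_gap: -0.3
grip_force: 2.9
```

Emit:
jog_arm --rows '[[[0, -0.4, 0], [0, 0, 0.002]], [[0, -0.6, 0], [0, 0, 0.003]], [[0, -0.6, 0], [0, 0, 0.003]]]'

```text
time: 18.1
tool_pos: [516.7, -4.3, 109.3]
tcp_rot: [179.9, 0.0, 3.2]
ft_force: [-3.9, -6.6, -0.3]
finger_gap: -0.5
grip_force: 3.3
```

Emit:
jog_arm --rows '[[[0, -0.4, 0], [0, 0, 0]], [[0, -0.6, 0], [0, 0, 0]], [[0, -0.6, 0], [0, 0, 0]]]'

```text
time: 18.4
tool_pos: [516.6, -3.7, 109.3]
tcp_rot: [179.9, 0.0, 3.2]
ft_force: [-3.5, -6.1, -0.3]
finger_gap: -0.3
grip_force: 3.4
```

Emit:
jog_arm --rows '[[[0, -0.4, 0], [0, 0, 0]], [[0, -0.6, 0], [0, 0, 0]], [[0, -0.6, 0], [0, 0, 0]]]'

```text
time: 18.7
tool_pos: [516.6, -3.2, 109.3]
tcp_rot: [179.9, 0.0, 3.2]
ft_force: [-3.6, -6.9, 0.2]
finger_gap: 0.1
grip_force: 3.5
```

Emit:
jog_arm --rows '[[[0, -0.4, 0], [0, 0, 0.002]], [[0, -0.7, 0], [0, 0, 0.004]], [[0, -0.7, 0], [0, 0, 0.004]]]'

```text
time: 19.0
tool_pos: [516.5, -2.9, 109.3]
tcp_rot: [179.9, 0.1, 2.9]
ft_force: [-4.1, -8.7, 1.4]
finger_gap: -0.4
grip_force: 4.5
```

Emit:
jog_arm --rows '[[[0, -0.4, 0], [0, 0, 0.002]], [[0, -0.7, 0], [0, 0, 0.004]], [[0, -0.7, 0], [0, 0, 0.004]]]'

```text
time: 19.3
tool_pos: [516.4, -2.7, 109.3]
tcp_rot: [179.8, 0.1, 2.7]
ft_force: [-4.9, -11.8, 0.2]
finger_gap: -0.0
grip_force: 5.7
```

Emit:
jog_arm --rows '[[[0, -0.4, 0], [0, 0, 0.002]], [[0, -0.7, 0], [0, 0, 0.004]], [[0, -0.7, 0], [0, 0, 0.004]]]'

```text
time: 19.6
tool_pos: [516.3, -2.5, 109.3]
tcp_rot: [179.8, 0.1, 2.5]
ft_force: [-5.0, -13.9, 0.3]
finger_gap: 0.1
grip_force: 7.0
```

The force rose to about 13.6 N with the tool stalled, so this is firm and below strain. Backing off.

Emit:
jog_arm --rows '[[[0, 0.7, 0], [0, 0, 0]], [[0, 2, 0], [0, 0, 0]], [[0, 5, 0], [0, 0, 0]], [[0, 12, 0], [0, 0, 0]], [[0, 25, 0], [0, 0, 0]], [[0, 40, 0], [0, 0, 0]], [[0, 40, 0], [0, 0, 0]]]'

```text
time: 20.3
tool_pos: [518.8, -42.6, 109.5]
tcp_rot: [180.0, -0.0, 2.4]
ft_force: [-0.2, 0.1, -0.2]
finger_gap: 0.2
grip_force: 0.0
```

Emit:
jog_arm --rows '[[[0, 0, -40], [0, 0, 0]], [[0, 0, -85], [0, 0, 0]], [[0, 0, -130], [0, 0, 0]], [[0, 40, -150], [0, 0, 0]], [[0, 85, -150], [0, 0, 0]], [[0, 130, -150], [0, 0, 0]], [[0, 175, -150], [0, 0, 0]], [[0, 220, -150], [0, 0, 0]], [[0, 250, -150], [0, 0, 0]], [[0, 250, -150], [0, 0, 0]]]'

```text
time: 21.3
tool_pos: [528.5, -294.3, 258.6]
tcp_rot: [180.0, 0.0, 2.2]
ft_force: [-0.3, 0.1, -0.0]
finger_gap: 0.0
grip_force: 0.0
```

Run:
```python
from h import *
s=r.sense();print(s['time'],s['tool_pos'],s['ft_force'])
p,_=r.snapshot('top');q,_=r.snapshot('side')
cv2.imwrite('pics/c7.png',np.hstack([cv2.resize(p[130:260,200:330],(400,400),interpolation=2),cv2.resize(q[150:270,260:380],(400,400),interpolation=2)]))
```

```text
21.3 [ 528.5322608  -294.31192489  258.63132049] [-0.28093994  0.05122403 -0.00686727]
```

View pics/c7.png

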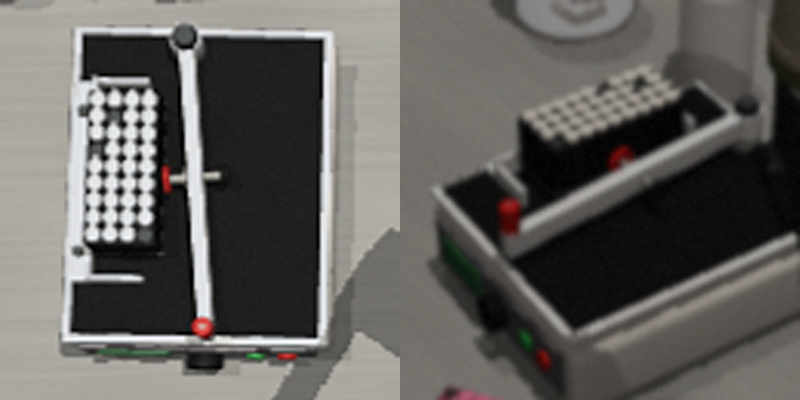

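The rack is upright against the fence, parallel to it and between the lips. The bumper touches its middle at crop (166,179), and the bar has stayed put. A quick numeric check comes before the hand-in.

Run:
```python
from h import *
f=lambda L:np.float64(L)*130/400+[200-.34,130-.34]
c=pts('top',f([(92,90),(157,90),(160,250),(88,250)]),z=153);print(c.round(1),c.mean(0).round(1))
cap=pts('top',f([(152,99),(149,219),(98,99),(93,239)]),z=155);e=[cap[0]-cap[1],cap[2]-cap[3]];print([np.degrees(np.arctan2(a[1],a[0])).round(2) for a in e])
q=(c.mean(0)[:2]-[609.5,21.5]);t=np.radians(-2.3);print('shaker xy',q@np.array([[np.cos(t),-np.sin(t)],[np.sin(t),np.cos(t)]]))
```

```text
[[675.6 101.  153. ]
 [674.5  48.9 153. ]
 [544.2  47.4 153. ]
 [545.5 104.5 153. ]] [609.9  75.4 153. ]
[np.float64(-1.78), np.float64(-2.13)]
shaker xy [-1.73738645 53.92369945]
```

```bash
python3 -c "
from bench import r
print(r.hand_in())"
```

```text
the job is handed in; nothing more can be done
None
```

The rack stands between the lips, held snug and square against the fence by the bar (pressed to a hard stop at about 13.6 N at 210 mm, slightly over your 11–13 N and under the 15 N strain limit), and the job was handed in at about 21 s with the arm clear; no verdict was returned.

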